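# Brush the print offcuts off the build plate into the tray

### The job

Take the hand brush from its pad and sweep the three loose offcuts off the build plate so that all of them end up in the ceramic tray beside it; move the offcuts only with the brush, never with the gripper. Leave the finished vase standing untouched on the plate, don't shove the tray or the other things around, and finally stand the brush back upright, bristles down, in the middle of its pad.

Things in the scene. Friction and masses are not known exactly. Their poses are not given: they have to be found in the camera images.
- plate: Aluminium build plate lying face up on a dark hard silicone stand, fixed. Face 190 mm (its x) by 260 mm (its y), top 45 mm above the counter; the plate itself is 15 mm thick and overhangs the stand by 20 mm (x) and 30 mm (y). Origin: centre of the underside of the stand, on the counter; z up. The tray lies at one of its y ends (either one), the brush pad beyond the other.
- tray: White ceramic open tray, loose, 0.8 kg, 220 mm (x) by 160 mm (y), 24 mm high, walls and floor 6 mm. It stands on the counter at one y end of the plate, its near rim tucked about 10 mm under the plate's edge, its x axis about parallel to the plate's. Origin: centre of the underside.
- rest: Flat dark hard silicone brush pad, fixed to the counter, 150 mm (x) by 80 mm (y), 12 mm thick. Origin: centre of the underside.
- brush: Hand brush standing upright, bristles down, on the pad; 0.16 kg. Stiff bristle block 120 mm (x) by 28 mm (y) by 30 mm high at the bottom, wooden back 120 x 32 mm from 30 to 48 mm height, above it an upright wooden handle 36 mm (x) by 30 mm (y) reaching to 123 mm. Origin: centre of the underside of the bristles; z up along the handle. It sweeps along its y, broad side first.
- scrap_slab: Offcut of grey cured resin: plain slab 60 x 30 x 18 mm, about 35 g. Origin: centre of its underside as it lies at the start. Lies on the plate.
- scrap_ell: Offcut of grey cured resin: L-shaped, bar 60 mm (x) by 16 mm by 20 mm high on the -y side, and a 20 x 16 x 20 mm foot on the +y side at its -x end, about 30 g. Origin: underside, on the line between bar and foot, at the middle of its length. Lies on the plate.
- scrap_step: Offcut of grey cured resin: slab 60 (x) x 26 x 12 mm with a 26 x 26 x 14 mm block on top (26 mm high in all), about 35 g. Origin: centre of its underside. Lies on the plate.
- scrap_slab_center (a point): Middle (centre of mass) of the offcut scrap_slab, 9 mm above its underside.
- scrap_ell_center (a point): Middle (centre of mass) of the offcut scrap_ell, 10 mm above its underside.
- scrap_step_center (a point): Middle (centre of mass) of the offcut scrap_step, 9 mm above its underside.
- vase: Finished print to be left alone: grey waisted vase standing loose on the plate, 44 mm across at the foot, 70 mm tall, 90 g. Origin: centre of its foot. It stands near the plate's +x edge, beside the strip with the offcuts.
- lantern: UV curing lantern, an upright cylinder 110 mm across and 176 mm tall with a button on top, white and grey. Bystander. Origin: centre of the underside.
- dome: Glass dome cover with a knob, 116 mm across, 140 mm tall. Bystander. Origin: centre of the underside.
- jar: Small amber jar with a lid, 64 mm across, 75 mm tall. Bystander. Origin: centre of the underside.
Not all that is in view belongs to the job. There is more than one size of the rest; the job needs the largest.

How it is judged (in metres and radians):
On the way, in this order (a step that is already met when the one before it is completed fails the run):
1. the brush is lifted clear of its pad (z of brush in the frame of rest above 0.03 m), for 0.2 s.
2. all three offcuts are in the tray (x of scrap_slab_center in the frame of tray between -0.105 and 0.105 m and y of scrap_slab_center in the frame of tray between -0.075 and 0.075 m and (height (world z) of scrap_slab_center below 0.042 m or (height (world z) of scrap_slab_center below 0.07 m and contact force between scrap_slab and plate below 0.05 N)) and x of scrap_ell_center in the frame of tray between -0.105 and 0.105 m and y of scrap_ell_center in the frame of tray between -0.075 and 0.075 m and (height (world z) of scrap_ell_center below 0.042 m or (height (world z) of scrap_ell_center below 0.07 m and contact force between scrap_ell and plate below 0.05 N)) and x of scrap_step_center in the frame of tray between -0.105 and 0.105 m and y of scrap_step_center in the frame of tray between -0.075 and 0.075 m and (height (world z) of scrap_step_center below 0.042 m or (height (world z) of scrap_step_center below 0.07 m and contact force between scrap_step and plate below 0.05 N))), for 0.2 s.
At the end, for the whole second after the job is handed in: All offcuts at rest in the tray (middles inside its walls, below 42 mm, or below 70 mm if heaped and not resting on the plate); the brush stands upright (0.12 rad) at rest on its pad, within 35 mm (x) and 30 mm (y) of the middle; the vase stands within 12 mm of where it was (all of step 2 and linear speed of each of scrap_slab, scrap_ell, scrap_step, brush below 0.02 m/s and x of brush in the frame of rest between -0.035 and 0.035 m and y of brush in the frame of rest between -0.03 and 0.03 m and z of brush in the frame of rest between 0.006 and 0.018 m and angle between brush's own z axis and vertical below 0.12 rad and distance of vase from where it was at the start of the episode below 0.012 m and angle between vase's own z axis and vertical below 0.15 rad); the robot touches nothing.
It fails at once if the gripper or arm touches an offcut (contact force between any of the fingers, the arm and scrap_slab above 0.5 N or contact force between any of the fingers, the arm and scrap_ell above 0.5 N or contact force between any of the fingers, the arm and scrap_step above 0.5 N).
It fails at once if the vase is moved more than 12 mm or tipped (not (distance of vase from where it was at the start of the episode below 0.012 m and angle between vase's own z axis and vertical below 0.15 rad)).
It fails at once if the tray is shoved more than 30 mm (distance of tray from where it was at the start of the episode above 0.03 m).
It fails at once if the lantern, dome or jar is moved more than 20 mm (distance of any of lantern, dome, jar from where it was at the start of the episode above 0.02 m).
It also fails if it takes over 48 s, if anything falls off the work surface, if the arm or the gripper's body presses on something with over 40 N, if the wrist force passes 120 N, or if a joint passes its speed limit or range.

### The arm

A 7-joint arm with a two-finger parallel gripper is mounted at the origin on the work surface. World frame = base frame: x ahead of the robot, y to its left, z up, the work surface at z = 0. Lengths are in mm, angles in rad, forces in N, time in s.
With the tool pointing down it reaches from about 425 to 925 mm from the base axis. Payload 6.8 kg.
Tool frame: the origin (TCP) lies on the mounting face of the last link; the fingertips stand 173 mm ahead of it and the grasp point (between the pads) lies 155 mm ahead of it; z points along the fingers, y is the line along which they close (so a half turn about z gives the same grasp; the last joint's range is limited). The gripper opens to 85 mm and grips with 20 to 120 N. Pads are 22 mm wide; open, the fingers measure 114 mm over their backs; the gripper's body (76 mm by 85 mm) begins 54 mm behind the grasp point. The pads swing forward as they close: fully open they stand 13 mm farther back than shut.
Start: joints at [0.994, 0.477, 0.022, 1.555, -0.011, 1.109, -0.083], TCP at [304.983, -602.186, 404.708] pointing down, gripper open.
Joint ranges: [-2.96, 2.96], [-0.34, 2.1], [-1.41, 1.46], [0.24, 2.44], [-1.37, 4.51], [0.17, 1.92], [-2.96, 2.96]. Speed limits (rad/s): [2.39, 2.39, 3.14, 3.14, 3.14, 3.14, 3.14].

### API

Orientations are given as a unit quaternion [x, y, z, w].
In Python, from bench import observe, snapshot, workorder gives the robot as it stands.
- The arm moves only by the tool apply_moves, never from a script. Its argument "series" is one flat list of numbers, 5 for each row, row after row: the closure, from 0 (fully open) to 1 (shut), then the shift along the world's x, y, z in mm, then the turn about the world's z in rad. A call has 1 to 20 rows; each row shifts and turns the commanded pose from where the row before left it; what a row does not reach is not made up. A row lasts 1/10 s, in which the tool goes at most 50 mm and 8.59 degrees, less where a joint would pass 70% of its speed; a pose out of reach is approached as far as the arm can. A call is refused whole if a number of a shift passes 50 or a number of a turn 0.15, either way. A call with a gripper value outside its range is refused whole. The fingers move at their own pace and stop on an object; "squeeze" is the grip in N (left out, the last holds). Time passes only in rows, so rows that do not move let the fingers close. It gives the time, the measured TCP pose, the force, the opening and the grip force at its end, in the units of the state.
- observe(): the state, without advancing time (a new reading comes with each control period).
- snapshot(name): name is "scene" or "top" or "wrist"; returns a dict with "color" (420x560x3 uint8, red, green, blue), "depth" (420x560 float32, mm along the optical axis (not along the pixel's ray), 0 where there is no reading), "camera_matrix" (3x3 intrinsics, pixels), "k1" (the pictures are not rectified: a ray, as slopes to the right and down, at radius r is drawn at 1 + k1 r^2 times it, then the intrinsics apply), "R" (3x3) and "t" (3): a world point X has camera coordinates R X + t; the wrist camera has in their place "hand_eye" (4x4, takes a point from camera to tool coordinates, whose origin is the TCP and whose axes are the flange's). Camera axes: x right, y down, z forward; pixel columns grow to the right and rows downward; lengths in mm; the calibration is good to about 2 mm. A picture is of the moment at which its call begins: read the wrist's pose just before it.
- workorder.sign_off(): hands the job in; it is judged then, once.
The state is a dict: "clock": time; "joint_pos": joint angles; "joint_vel": joint speeds; "joint_efforts": joint torques, N m; "tool_pos": TCP position; "orientation": TCP orientation; "force": force on the tool from outside, world axes, zero at the start; "torque": the same for the moment, N m; "opening": opening from 0.0 (shut) to 1.0 (fully open); "grip_force": force on a finger pad.
Only numpy, scipy, OpenCV 4.12 (cv2) and the standard library are available. Lean on these libraries where they do the work, as an engineer would, in place of code of your own. Each camera call takes 0.05 s, during which the arm holds its last target. There are 200 camera calls.

## Working session

There is one attempt and no reset: what is moved stays moved. The work goes in short steps, Python scripts to look and compute and a tool call to move; the robot and the scene stay as the last step left them, time stands still between calls to the robot, and variables do not carry over. Pictures are saved under pics/ and viewed, at most 10 in all, crops included, and the job is handed in when it is done.

Besides the shell and the picture viewer there is one more tool, called after ">>>" as a command line: name --argument value ..., lists and objects as JSON in quotes. apply_moves: Moves the arm, as the interface text tells. Its arguments: {"type":"object","properties":{"series":{"type":"array","items":{"type":"number"}},"squeeze":{"type":"number"}},"required":["series"]}

```bash
mkdir -p pics
cat > h.py <<'E'
import numpy as np, cv2
from bench import observe, snapshot, workorder
def cloud(s):
    K=s["camera_matrix"];h,w=s["depth"].shape
    u,v=np.meshgrid(np.arange(w),np.arange(h))
    p=np.stack([u,v],-1).reshape(-1,1,2).astype(np.float64)
    n=cv2.undistortPoints(p,K,np.array([s["k1"],0,0,0,0.])).reshape(h,w,2)
    d=s["depth"].astype(float)
    c=np.dstack([n*d[...,None],d])
    if "R" in s: X=(c-np.array(s["t"]))@np.array(s["R"])
    else: X=c
    X[d==0]=np.nan
    return X
E
python3 - <<'E'
from h import *
o=observe(); print(o["clock"],o["tool_pos"],o["orientation"],o["opening"])
for n in ("scene","top"):
    s=snapshot(n); np.save(f"{n}.npy",s,allow_pickle=True)
    cv2.imwrite(f"pics/{n}0.png",s["color"][...,::-1])
    print(n,s["k1"],s["R"],s["t"])
E
```

```text
0.0 [ 304.83789683 -601.92376257  403.72272259] [ 9.72657964e-01  2.32240444e-01 -2.73778276e-04 -8.86312652e-04] 0.9990971479878228
scene -0.06705263335923867 [[-7.57100712e-01  6.53297835e-01  6.71079286e-04]
 [ 5.65297966e-01  6.55632700e-01 -5.00583632e-01]
 [-3.27470184e-01 -3.78612864e-01 -8.65687921e-01]] [ 411.27118867 -295.32687452 1484.82957461]
top -0.08194548564924267 [[ 0.01831347 -0.99958793  0.02210396]
 [-0.98666474 -0.02164399 -0.16132027]
 [ 0.16173221 -0.01885487 -0.98665454]] [ -14.51116988  542.44716702 1171.12666902]
```

View pics/top0.png

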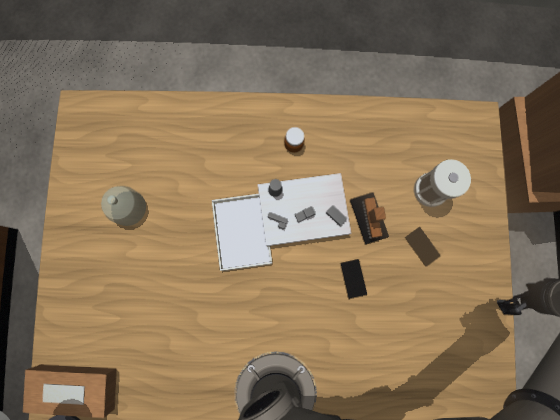

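View pics/scene0.png

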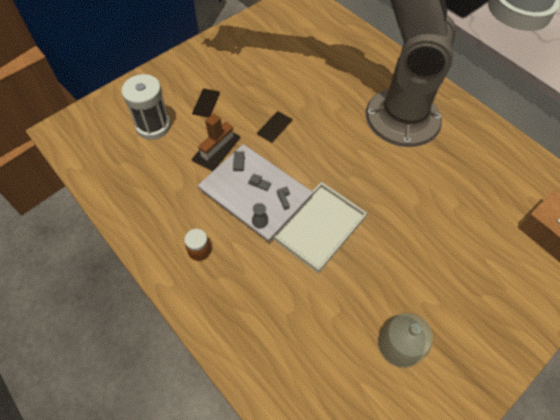

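Both views agree. In the top view the plate is at about (305,210), the tray at (242,233), the brush on its large pad at (370,217) and the vase at (275,187). The offcuts are the ell (278,220), the step (305,215) and the slab (336,216). Next I measure positions.

```bash
cat > m.py <<'E'
from h import *
import sys
def rect(P,name):
    r=cv2.minAreaRect(P[:,:2].astype(np.float32)); print(name,len(P),"c",np.round(r[0],1),"size",np.round(r[1],1),"ang",round(r[2],1),"z",np.round(np.percentile(P[:,2],[5,50,95]),1)); return r
def comps(X,mask,name,mn=15):
    n,l,st,ce=cv2.connectedComponentsWithStats(mask.astype(np.uint8))
    for i in range(1,n):
        if st[i,4]>=mn: print(np.round(ce[i]),end=" "); rect(X[l==i],name)
E
python3 - <<'E'
from m import *
for n in ("top","scene"):
    s=np.load(n+".npy",allow_pickle=True).item(); X=cloud(s); c=s["color"].astype(int); z=X[...,2]; g=c.max(2)
    hsv=cv2.cvtColor(s["color"],cv2.COLOR_RGB2HSV)
    roi=(X[...,0]>300)&(X[...,0]<900)&(abs(X[...,1])<450)
    print(n,c[225,242] if n=="top" else "", )
    low=(hsv[...,1]<60)
    comps(X,roi&low&(z>38)&(z<50)&(g>120),"plate",200)
    comps(X,roi&low&(z>-5)&(z<35)&(g>150),"tray",200)
    comps(X,roi&(z>50)&(z<78)&(hsv[...,1]<80),"scrap/vase",10)
    comps(X,roi&(z>100)&(z<140),"handle",10)
    comps(X,roi&(z>78),"tall",10)
    comps(X,roi&(z<20)&(g<60)&(z>-5),"dark",50)
E
```

```text
top [208 213 221]
[304. 209.] plate 4381 c [552.5 -75.7] size [191.1 259.7] ang 9.1 z [40.2 44.  47.8]
[241. 234.] tray 3237 c [477.2 115.8] size [210.9 162.3] ang 9.5 z [ 1.   5.2 21.4]
[295. 136.] scrap/vase 257 c [771.5 -44.1] size [52.3 53.3] ang 23.0 z [64.2 73.4 76.9]
[424. 184.] scrap/vase 68 c [ 631.7 -442. ] size [15.2 60. ] ang 89.9 z [51.6 63.2 76.6]
[275. 192.] scrap/vase 70 c [601.4  14.5] size [42.8 28.9] ang 81.7 z [52.5 65.7 76.5]
[135. 206.] scrap/vase 158 c [546.6 433.7] size [29.8 96.8] ang 88.4 z [52.4 65.9 77. ]
[336. 215.] scrap/vase 213 c [ 533.5 -170.5] size [63.9 30.5] ang 46.7 z [54.9 61.7 65.4]
[305. 213.] scrap/vase 175 c [533.8 -77.9] size [25.6 59.7] ang 24.9 z [52.2 58.9 72.3]
[278. 219.] scrap/vase 154 c [512.6   7.3] size [59.1 32.1] ang 70.6 z [58.1 63.4 67. ]
[430. 184.] handle 44 c [ 625.1 -440.2] size [49.4 15.4] ang 3.0 z [101.  110.4 138.4]
[275. 184.] handle 109 c [608.7  12.7] size [32.2 31.9] ang 1.2 z [110.2 113.5 117.8]
[126. 202.] handle 58 c [549.1 442.1] size [41.6 15.2] ang 0.0 z [100.5 103.5 109.6]
[378. 214.] handle 177 c [ 528.3 -282
[... 1519 characters left out ...]
7.8 114.  117.4]
[400. 323.] handle 65 c [551.9 444.3] size [10.2 53.6] ang 89.1 z [100.6 104.1 109.4]
[150. 105.] tall 533 c [ 629.8 -439.4] size [84.9 21.1] ang 0.1 z [ 83.8 143.9 170.2]
[214. 125.] tall 299 c [ 529.2 -282.1] size [39.3 32.8] ang 7.6 z [ 82.6 120.8 136.7]
[259. 212.] tall 200 c [608.4  15.4] size [34.7 34. ] ang 12.8 z [ 80.9 113.  117. ]
[397. 323.] tall 270 c [554.2 437.6] size [23.6 80.5] ang 89.3 z [ 80.8  94.3 106.4]
[205. 108.] dark 221 c [ 458.  -425.6] size [48.1 96.1] ang 89.7 z [ 4.5  9.1 13. ]
[274. 127.] dark 435 c [ 347.8 -230.8] size [107.7  55.9] ang 13.9 z [ 3.9  8.4 12. ]
[216. 154.] dark 427 c [ 535.5 -279.5] size [147.6  75.7] ang 16.4 z [ 7.2 11.2 14.9]
```

Run:
```python
from m import *
for n in ("top","scene"):
    s=np.load(n+".npy",allow_pickle=True).item(); X=cloud(s); z=X[...,2]
    near=np.hypot(X[...,0]-530,X[...,1]+282)<95
    comps(X,near&(z>52)&(z<68),"back",20); comps(X,near&(z>125),"handletop",20)
    m=near&(z>52)&(z<68); P=X[m]; hull=np.round(cv2.convexHull(P[:,:2].astype(np.float32))[:,0]); print(hull.tolist())
    m=near&(z>5)&(z<18)&(X[...,1]<-225); P=X[m]; rect(P,"pad")
```

```text
[369. 205.] back 151 c [ 552.8 -278.6] size [71.7 34.2] ang 9.8 z [53.1 58.6 63.5]
[344. 218.] back 34 c [ 523.5 -190.1] size [21.3 17.9] ang 44.7 z [57.9 62.2 66.2]
[375. 229.] back 155 c [ 490.6 -289.9] size [42.8 32.3] ang 10.0 z [54.2 59.  62.5]
[379. 213.] handletop 138 c [ 528.2 -282.2] size [36.  30.5] ang 9.2 z [129.  133.4 136.8]
[[589.0, -279.0], [586.0, -260.0], [537.0, -189.0], [527.0, -188.0], [524.0, -188.0], [518.0, -188.0], [513.0, -189.0], [510.0, -191.0], [467.0, -280.0], [471.0, -299.0], [473.0, -307.0], [477.0, -308.0], [485.0, -307.0], [575.0, -292.0], [585.0, -287.0], [589.0, -284.0]]
pad 645 c [ 536.6 -308.4] size [165.  132.9] ang 15.8 z [ 6.5 10.8 15. ]
[215. 138.] back 289 c [ 528.9 -282.7] size [121.6  37.4] ang 9.0 z [54.2 59.  64.8]
[236. 154.] back 20 c [ 524.3 -190.5] size [17.4 14.7] ang 54.3 z [58.7 61.5 63.9]
[213. 120.] handletop 131 c [ 528.8 -282. ] size [38.2 32. ] ang 10.3 z [127.  133.9 138. ]
[[590.0, -284.0], [590.0, -282.0], [587.0, -258.0], [535.0, -188.0], [532.0, -187.0], [529.0, -187.0], [519.0, -190.0], [513.0, -193.0], [468.0, -284.0], [470.0, -297.0], [473.0, -306.0], [479.0, -308.0], [551.0, -298.0], [585.0, -290.0]]
pad 584 c [ 538.8 -303.5] size [164.6 126.5] ang 18.8 z [ 6.7 11.1 15.8]
```

>>> apply_moves --series '[0,22,32,0,-0.1,0,23,32,0,-0.1,0,22,32,0,-0.1,0,23,32,0,0,0,22,32,0,0,0,23,32,0,0,0,22,32,0,0,0,23,32,0,0,0,22,32,0,0,0,22,32,0,0,0,0,0,-30,0,0,0,0,-30,0,0,0,0,0,0]' --squeeze 60

```text
clock: 1.4
tool_pos: [527.5, -281.1, 340.5]
orientation: [0.996, 0.085, -0.004, -0.002]
force: [-1.1, -0.1, -1.0]
opening: 0.999
grip_force: 0.0
```

Run:
```python
from m import *
o=observe(); print(o["clock"],o["tool_pos"],o["orientation"])
s=snapshot("wrist"); cv2.imwrite("pics/w1.png",s["color"][...,::-1])
from scipy.spatial.transform import Rotation as R
C=cloud(s); T=np.array(s["hand_eye"]); X=(C@T[:3,:3].T+T[:3,3])@R.from_quat(o["orientation"]).as_matrix().T+o["tool_pos"]
z=X[...,2]; near=np.hypot(X[...,0]-530,X[...,1]+282)<95
comps(X,near&(z>125)&(z<145),"handletop",20)
t=R.from_quat(o["orientation"]).as_matrix(); print("yaw y",np.degrees(np.arctan2(t[1,1],t[0,1])))
m=near&(z<20)&(z>5)&(s["color"].max(2)<70); comps(X,m,"pad",50); rect(X[m],"padall")
```

```text
1.4 [ 527.51035983 -281.09274924  340.51464759] [ 0.99639461  0.08473523 -0.00373079 -0.00195096]
[284. 235.] handletop 2650 c [ 529.1 -284.4] size [36.  30.1] ang 11.8 z [131.  135.  136.1]
yaw y -80.2792338262509
[281. 164.] pad 6197 c [ 534.3 -283.8] size [148.6  79.7] ang 18.8 z [11.  12.3 13.5]
padall 6197 c [ 534.3 -283.8] size [148.6  79.7] ang 18.8 z [11.  12.3 13.5]
```

>>> apply_moves --series '[0,1,-2,-30,0.02,0,0,0,-30,0,0,0,0,-25,0,0,0,0,0,0,1,0,0,0,0,1,0,0,0,0,1,0,0,0,0,1,0,0,0,0,1,0,0,0,0,1,0,0,0,0,1,0,0,0,0,1,0,0,0,0]' --squeeze 80

```text
clock: 2.65
tool_pos: [530.6, -284.4, 261.2]
orientation: [0.996, 0.094, 0.001, 0.001]
force: [-0.6, 0.5, 7.5]
opening: 0.339
grip_force: 79.6
```

>>> apply_moves --series '[1,0,0,15,0,1,0,0,21,0,1,0,0,4,0,1,0,0,0,0,1,0,0,0,0,1,6,18,0,0,1,6,18,0,0,1,6,18,0,0,1,0,0,0,0]'

```text
clock: 3.55
tool_pos: [548.8, -226.8, 298.6]
orientation: [0.995, 0.097, -0.0, -0.001]
force: [0.4, 0.6, -1.8]
opening: 0.345
grip_force: 79.1
```

Run:
```python
from m import *
o=observe(); print(o["clock"],o["tool_pos"],o["orientation"],o["force"])
s=snapshot("top"); cv2.imwrite("pics/t2.png",cv2.resize(s["color"][130:290,180:430,::-1],None,fx=3,fy=3))
s=snapshot("scene"); X=cloud(s); cv2.imwrite("pics/s2.png",cv2.resize(s["color"][80:260,170:370,::-1],None,fx=3,fy=3)); z=X[...,2]
```

```text
3.55 [ 548.78799056 -226.77267727  298.58951702] [ 9.95322559e-01  9.65973735e-02 -4.75429301e-04 -1.31324156e-03] [ 0.41383052  0.57176096 -1.79211888]
```

View pics/s2.png

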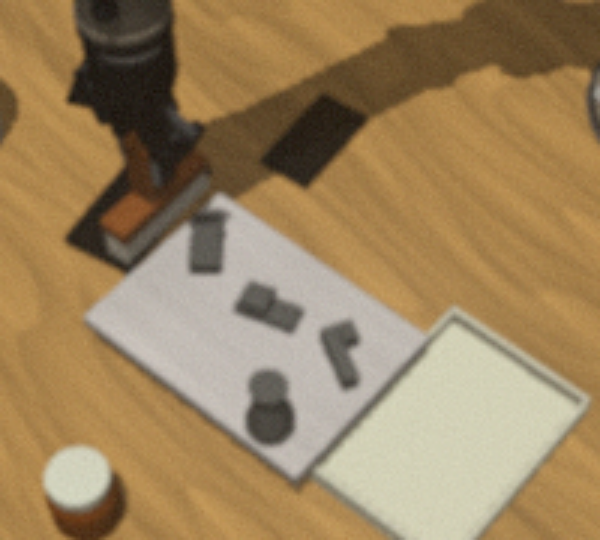

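The brush hangs level at the plate's edge behind the slab. The vase is clear of its path.

>>> apply_moves --series '[1,0,0,-2,-0.02,1,-1,6,0,0,1,-1.6,9.9,0,0,1,-1.6,9.9,0,0,1,-1.6,9.9,0,0,1,-1.6,9.9,0,0,1,-1.6,9.9,0,0,1,-1.6,9.9,0,0,1,-1.6,9.9,0,0,1,-1.6,9.9,0,0,1,-1.6,9.9,0,0,1,-1.6,9.9,0,0,1,-1.6,9.9,0,0,1,-1.6,9.9,0,0,1,-1.6,9.9,0,0,1,-1.6,9.9,0,0,1,-1,6,0,0,1,0,0,0,0]'

```text
clock: 5.45
tool_pos: [523.5, -78.3, 297.7]
orientation: [0.996, 0.085, -0.0, -0.0]
force: [0.4, 0.5, -2.0]
opening: 0.344
grip_force: 79.2
```

Run:
```python
from m import *
o=observe(); print(o["clock"],o["tool_pos"],o["orientation"],o["force"])
a=snapshot("top")["color"][140:280,190:400,::-1]; b=snapshot("scene")["color"][100:280,170:370,::-1]
cv2.imwrite("pics/c3.png",np.hstack([cv2.resize(a,(400,267)),cv2.resize(b,(297,267))]))
```

```text
5.45 [523.47341827 -78.25369873 297.6500005 ] [ 9.96366456e-01  8.51690736e-02 -1.03008491e-04 -3.21394171e-04] [ 0.44906579  0.54055605 -1.97248235]
```

View pics/c3.png

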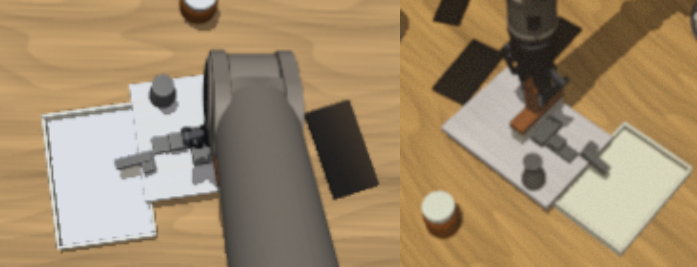

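The brush is at mid-plate. The slab and step are in line ahead of it, and the ell already sticks out over the tray's rim. The vase is untouched.

>>> apply_moves --series '[1,-1,6,-1,0,1,-1.4,8.5,0,0,1,-1.4,8.5,0,0,1,-1.4,8.5,0,0,1,-1.4,8.5,0,0,1,-1.4,8.5,0,0,1,-1.4,8.5,0,0,1,-1.4,8.5,0,0,1,-1.4,8.5,0,0,1,-1.4,8.5,0,0,1,-1.4,8.5,0,0,1,-1.4,8.5,0,0,1,-1,6,0,0,1,0,0,0,0,1,0,0,0,0]'

```text
clock: 7.05
tool_pos: [506.2, 25.9, 296.7]
orientation: [0.996, 0.084, -0.0, 0.0]
force: [-0.6, -1.1, -2.1]
opening: 0.344
grip_force: 79.2
```

Run:
```python
from m import *
o=observe(); print(o["clock"],o["tool_pos"],o["orientation"],o["force"])
a=snapshot("top")["color"][140:280,190:400,::-1]; b=snapshot("scene")["color"][150:280,220:380,::-1]
cv2.imwrite("pics/c4.png",np.hstack([cv2.resize(a,(400,267)),cv2.resize(b,(329,267))]))
```

```text
7.05 [506.18079859  25.94476089 296.68646343] [ 9.96430562e-01  8.44164100e-02 -2.59253444e-05  6.20925169e-05] [-0.60411533 -1.10203922 -2.13679641]
```

View pics/c4.png

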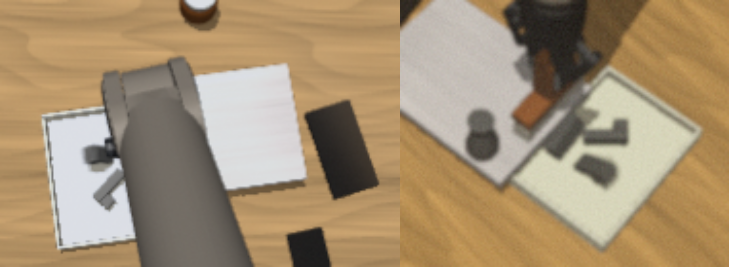

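The ell and step lie in the tray. The slab is just tipping over the edge ahead of the brush, so it needs a bit more pushing.

>>> apply_moves --series '[1,-1,6,0,0,1,-1.4,8.5,0,0,1,-1.4,8.5,0,0,1,-1.4,8.5,0,0,1,-1.2,7,0,0,1,0,0,0,0,1,0,0,0,0]'

```text
clock: 7.85
tool_pos: [499.7, 64.6, 296.7]
orientation: [0.996, 0.085, -0.0, 0.0]
force: [0.2, -0.2, -1.6]
opening: 0.342
grip_force: 79.2
```

Run:
```python
from m import *
o=observe(); print(o["clock"],o["tool_pos"],o["force"])
s=snapshot("scene"); b=s["color"][150:280,220:380,::-1]
cv2.imwrite("pics/c5.png",cv2.resize(b,(640,520)))
X=cloud(s); z=X[...,2]; m=(z>8)&(z<75)&(X[...,1]>58)&(X[...,1]<185)&(X[...,0]>375)&(X[...,0]<585)&(s["color"].max(2)<110); comps(X,m,"scrap")
```

```text
7.85 [499.7054488   64.64510755 296.67642968] [ 0.19751542 -0.19243852 -1.64959194]
[314. 223.] scrap 566 c [486.5 100.5] size [106.   82.7] ang 25.4 z [18.7 27.7 61. ]
```

View pics/c5.png

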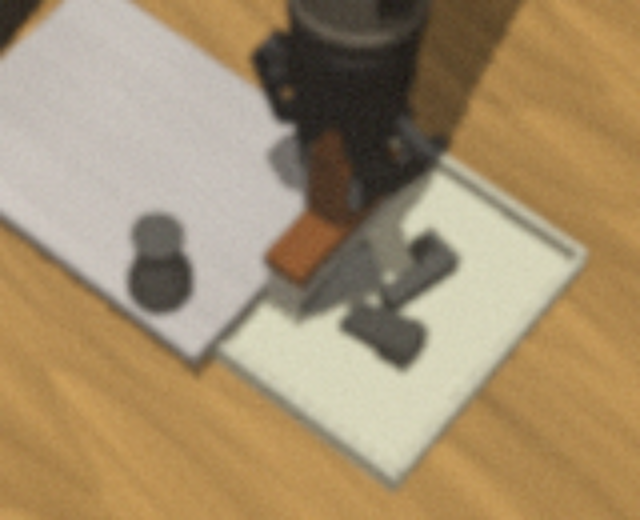

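The slab is standing tilted against the bristles, with its foot in the tray. I'll push on so that it drops clear of the plate's edge.

>>> apply_moves --series '[1,-1.2,7,0,0,1,-1.4,8.5,0,0,1,-1.4,8.5,0,0,1,-1.2,7,0,0,1,0,0,0,0,1,0,0,0,0]'

```text
clock: 8.5
tool_pos: [494.5, 95.6, 296.7]
orientation: [0.996, 0.085, 0.0, 0.0]
force: [0.0, 0.0, -2.6]
opening: 0.343
grip_force: 79.2
```

Run:
```python
from m import *
o=observe(); print(o["clock"],o["tool_pos"],o["force"])
s=snapshot("scene"); b=s["color"][150:280,220:380,::-1]
cv2.imwrite("pics/c6.png",cv2.resize(b,(640,520)))
```

```text
8.5 [494.54284618  95.61504737 296.72131026] [ 0.01974303  0.02767472 -2.62233724]
```

View pics/c6.png

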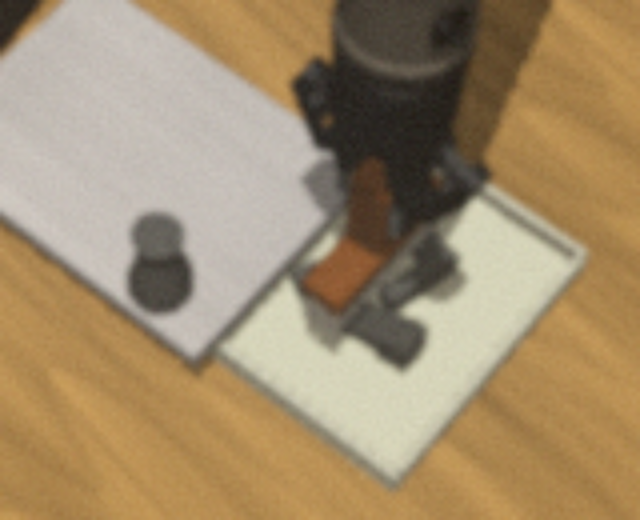

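>>> apply_moves --series '[1,0,0,20,0,1,0,0,35,0,1,0,0,25,0,1,2,-19,0,0,1,4,-38,0,0,1,4,-38,0,0,1,4,-38,0,0,1,4,-38,0,0,1,4,-38,0,0,1,4,-38,0,0,1,4,-38,0,0,1,4,-38,0,0,1,4,-38,0,0,1,2.5,-19,0,0,1,0,0,0,0]'

```text
clock: 10.05
tool_pos: [534.0, -289.0, 376.4]
orientation: [0.997, 0.081, -0.0, 0.001]
force: [-0.3, 0.3, -1.9]
opening: 0.339
grip_force: 79.5
```

Run:
```python
from m import *
o=observe(); print(o["clock"],o["tool_pos"],o["force"])
for n in("scene","top"):
    s=snapshot(n); b=s["color"][150:280,220:380,::-1]
    if n=="scene": cv2.imwrite("pics/c7.png",cv2.resize(b,(640,520)))
    X=cloud(s); z=X[...,2]; m=(z>8)&(z<75)&(X[...,1]>20)&(X[...,1]<195)&(X[...,0]>365)&(X[...,0]<585)&(s["color"].max(2)<130); comps(X,m,"scrap")
    hsv=cv2.cvtColor(s["color"],cv2.COLOR_RGB2HSV); comps(X,(hsv[...,1]<60)&(z>-5)&(z<35)&(s["color"].max(2)>150)&(X[...,0]<620)&(X[...,0]>300)&(abs(X[...,1])<300),"tray",200)
```

```text
10.05 [ 533.97059123 -288.97321229  376.42907406] [-0.27994708  0.2950951  -1.9326935 ]
[311. 222.] scrap 706 c [504.8  99.6] size [146.1 111. ] ang 9.5 z [13.9 23.8 40.6]
[322. 227.] tray 3208 c [476.3 111.3] size [234.6 166.8] ang 10.1 z [ 1.3  5.4 23.5]
[255. 226.] scrap 152 c [498.5  73.3] size [29.3 55.3] ang 75.9 z [17.6 22.6 26.9]
[237. 222.] scrap 153 c [508.6 125.8] size [24.5 55.3] ang 9.4 z [17.  29.8 42. ]
[243. 240.] scrap 115 c [458.5 104.1] size [30.8 57.4] ang 88.6 z [19.4 24.6 28. ]
[240. 234.] tray 2789 c [482.3 119.7] size [230.6 160.1] ang 12.6 z [ 1.   5.3 23.1]
```

View pics/c7.png

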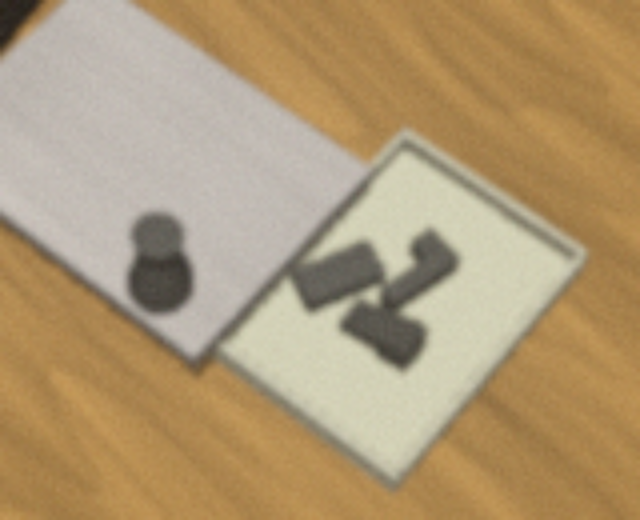

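All three offcuts lie flat in the tray and the tray hasn't moved. Next I put the brush back.

>>> apply_moves --series '[1,0,0,-20,0.05,1,0,0,-35,0.05,1,0,0,-30,0.04,1,0,0,-15,0,1,0,0,-8,0,1,0,0,-4,0,1,0,0,0,0,1,0,0,0,0]'

```text
clock: 10.95
tool_pos: [535.6, -284.7, 265.9]
orientation: [0.988, 0.154, 0.001, 0.001]
force: [0.3, -0.4, -1.5]
opening: 0.345
grip_force: 79.4
```

>>> apply_moves --series '[1,0,0,-2,0,1,0,0,-2,0,1,0,0,-1,0,1,0,0,0,0]'

```text
clock: 11.35
tool_pos: [535.3, -284.8, 261.2]
orientation: [0.988, 0.154, 0.001, 0.0]
force: [-3.6, 0.6, 9.1]
opening: 0.342
grip_force: 80.9
```

>>> apply_moves --series '[0.8,0,0,0.5,0,0.4,0,0,0,0,0,0,0,0,0,0,0,0,0,0,0,0,0,0,0,0,0,0,0,0,0,0,0,0,0,0,0,0,15,0,0,0,0,30,0,0,0,0,35,0,0,0,0,35,0,0,0,0,0,0]'

```text
clock: 12.55
tool_pos: [536.5, -285.4, 381.9]
orientation: [0.988, 0.154, 0.005, 0.003]
force: [0.2, 0.0, -0.2]
opening: 0.996
grip_force: 0.0
```

Run:
```python
from m import *
from scipy.spatial.transform import Rotation as R
o=observe(); print(o["clock"],o["tool_pos"],o["opening"])
s=snapshot("wrist")
C=cloud(s); T=np.array(s["hand_eye"]); X=(C@T[:3,:3].T+T[:3,3])@R.from_quat(o["orientation"]).as_matrix().T+o["tool_pos"]
z=X[...,2]; near=np.hypot(X[...,0]-534,X[...,1]+283)<95
comps(X,near&(z>125)&(z<145),"handletop",50); comps(X,near&(z>55)&(z<65),"back",50)
rect(X[near&(z<20)&(z>5)&(s["color"].max(2)<70)],"pad")
s=snapshot("scene"); cv2.imwrite("pics/c8.png",cv2.resize(s["color"][80:280,170:380,::-1],(630,600)))
```

```text
12.55 [ 536.52985428 -285.39928735  381.90311575] 0.9959810812986943
[274. 223.] handletop 1791 c [ 534.2 -285.3] size [35.3 30.1] ang 17.6 z [131.8 135.  136.2]
[274. 161.] back 1498 c [ 568.  -274.7] size [48.1 31.7] ang 17.5 z [58.7 60.2 61.5]
[274. 250.] back 239 c [ 481.5 -302.1] size [ 9.5 31.6] ang 17.4 z [58.6 60.1 61.1]
pad 4623 c [ 534.1 -283.3] size [148.3  78.5] ang 18.8 z [10.9 12.3 13.5]
```

View pics/c8.png

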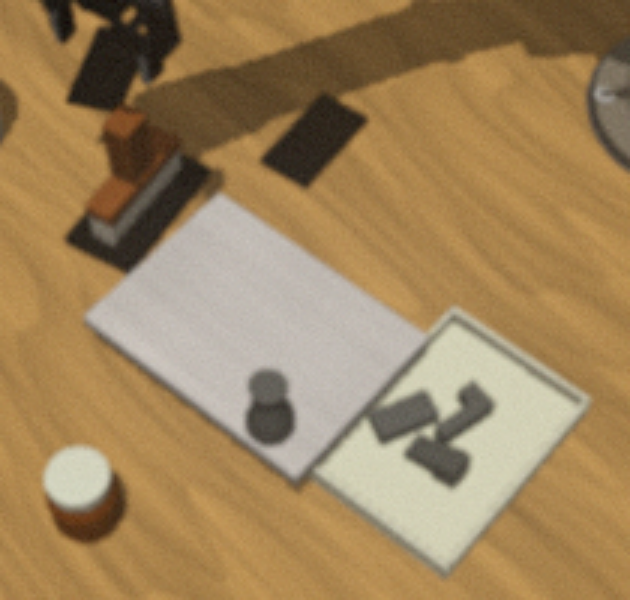

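The brush stands upright, about 2 mm from the middle of its pad. The offcuts are in the tray, and the vase and tray are where they were.

```bash
python3 -c "
from h import *
print(workorder.sign_off())"
```

```text
the job is handed in; nothing more can be done
None
```

The job is handed in: all three offcuts are in the tray, the brush is back upright about 2 mm from the middle of its pad, and the vase and tray look unmoved; the sign-off returned no verdict.

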